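# Refit the push-to-start knob on a dryer control panel

## Task

The start knob has come off the dryer's control panel. Turn the knob so that its red pointer points the way the flat of the brass D-shaft faces, put its stem down through the panel's round hole and push the knob fully home onto the shaft, then press it all the way in against the start spring and finish while still holding it pressed in. Leave the jar, the blue carton and the screwdriver where they are.

Things in the scene. Friction and masses are not known exactly. Their poses are not given: they have to be found in the camera images.
- knob_center (a point): Loose knob, 52 mm tall, about 60 g, standing on its white stem (24 mm wide, 26 mm long). Point on its axis, 26 mm up, at the skirt's underside. Grey skirt 48 mm wide, 26 to 30 mm up; on it a white finger bar 44 mm long, 12 wide, 22 tall (30 to 52 mm up), gripped across its 12 mm. z up its axis, x along the bar to the end with the red pointer (stripe on the bar's top and that end).
- stem_end (a point): Centre of the lower end of the knob's stem, 26 mm below knob_center; same axes. The stem is 25 mm over its corners and hollow from below: a round lead-in 17 mm wide and 8 mm deep, then a D-shaped socket 8 to 20 mm up, 13.6 mm wide, its flat 2.7 mm from the axis on the +x (pointer) side.
- fascia_hole (a point): Centre of the round 30 mm hole in the control panel's white top face, level with it, 60 mm above the counter. z up, y along the panel. Fixed hollow box, 150 mm deep (x, hole in the middle), 400 long (y -75 to +325 mm from the hole), face 4 mm thick, free room for the stem below. Two small knobs (18 mm high, at y +125 and +185) and three rocker switches (y +235 to +291) stand on it.
- shaft_tip (a point): Top centre of the brass D-shaft upright in the hole, 2 mm above the panel face when out. 12 mm wide, flat 2 mm from its axis, the last 3 mm tapered to half. z up, x the way the flat faces; so does the red mark on the grey ring round the hole, which turns with it. Knob fits only with its x the same way (within 0.1 rad); home: stem_end 20 mm below this point. Turns stiffly (0.25 N m).
- spindle (a joint): How far the shaft is pressed in, in m: 0 out, 0.005 fully in (stop). A spring pushes it out: about 3 N to start, about 8 N fully in; it comes out when let go.
- jar: White detergent jar with a blue lid and orange label, 84 mm wide and 130 mm high, standing on the counter; origin at the centre of its underside. A bystander.
- carton: Blue carton, 60 x 110 x 45 mm high, lying on the counter; origin at the centre of its underside. A bystander.
- driver: Screwdriver lying on the counter, about 200 mm long, its handle towards its -x; origin under its middle. A bystander.
Things that resemble listed ones, but are neither listed nor needed, are in the scene too. What is meant by the part that bears knob_center is not pink, purple or turquoise, and is the smaller of those in its own colour.

How it is judged:
By the outcome, as a careful person would: the job done as asked, in the order asked, and still so for the second after the job is handed in, while the arm keeps its last pose, push and grip.
It also fails if it takes over 48 s, if anything falls off the work surface, if the arm or the gripper's body presses on something with over 40 N, if the wrist force passes 120 N, or if a joint passes its speed limit or range.

## Robot

A 6-joint arm with a two-finger parallel gripper is mounted at the origin on the work surface. World frame = base frame: x ahead of the robot, y to its left, z up, the work surface at z = 0. Lengths are in m, angles in rad, forces in N, time in s.
With the tool pointing down it reaches from about 0.325 to 0.85 m from the base axis. Payload 4.4 kg.
Tool frame: the origin (TCP) lies on the centre line of the jaws, within the pads' length; the fingertips stand 14 mm ahead of it and the grasp point (between the pads) lies 5 mm behind it; z points along the fingers, y is the direction in which the jaws open and shut (so a half turn about z gives the same grasp; the last joint's range is limited). The gripper opens to 94 mm and grips with 3 to 60 N. Pads are 16 mm wide; open, the fingers measure 119 mm over their backs; the gripper's body (75 mm by 177 mm) begins 78 mm behind the grasp point.
Start: joints at [1.097, 0.207, 1.542, -0, 1.393, -0.15], TCP at [0.183, 0.545, 0.219] pointing down, gripper open.
Joint ranges: [-2.73, 2.73], [-0.86, 2.22], [0.23, 2.46], [-1.11, 4.25], [0.08, 2.63], [-2.82, 2.82]. Speed limits (rad/s): [2.79, 2.79, 3.14, 3.14, 3.14, 3.14].

## Interface

Orientations are given as a unit quaternion [w, x, y, z].
In Python, from rig import state, get_image, hand_in gives the robot as it stands. The module is installed in compiled form; this text tells all that it offers.
- The arm moves only by the shell command python3 -m pendant 'ROWS' [FORCE]. ROWS is JSON, a list of rows, each an object with "jaw": the closure in counts, from 0 (fully open) to 255 (shut); "offset": the shift along the tool's x, y, z in cm, a list of three; "dr": the turn, a rotation vector about the tool's x, y, z in units of 6 degrees (1.0 is 6 degrees), a list of three. In form: [{"jaw": jaw, "offset": [dx, dy, dz], "dr": [ax, ay, az]}, ...]. A call has exactly 10 rows; each row shifts and turns the commanded pose from where the row before left it, along the tool's axes as they then stand; what a row does not reach is not made up. A row lasts 1/8 s, in which the tool goes at most 62.5 mm and 10.7 degrees, less where a joint would pass 70% of its speed; a pose out of reach is approached as far as the arm can. A call with a gripper value outside its range is refused whole. The fingers move at their own pace and stop on an object; FORCE is the grip in N (left out, the last holds). Time passes only in rows, so rows that do not move let the fingers close, or fill a call up. It gives the time, the measured TCP pose, the force and the opening at its end, in the units of the state.
- state(): the state, without advancing time (a new reading comes with each control period).
- get_image(name): name is "scene" or "top" or "wrist"; returns a dict with "frame" (384x512x3 uint8, red, green, blue), "camera_matrix" (3x3 intrinsics, pixels), "extrinsics" (4x4, takes a point from world to camera coordinates); the wrist camera has in their place "T_tool_cam" (4x4, takes a point from camera to tool coordinates, whose origin is the TCP and whose axes are the flange's). Camera axes: x right, y up, looking along -z (the intrinsics and any distortion apply to the point x, -y, -z); pixel columns grow to the right and rows downward; lengths in m; the calibration is good to about 2 mm. A picture is of the moment at which its call begins: read the wrist's pose just before it. There is no depth.
- hand_in(): hands the job in, once; it reports no verdict.
The state is a dict: "t": time; "q": joint angles; "joint_vel": joint speeds; "tau": joint torques, N m; "tool_pos": TCP position; "eef_rot": TCP orientation; "contact_force": force on the tool from outside, world axes, zero at the start; "torque": the same for the moment, N m; "width": opening from 0.0 (shut) to 1.0 (fully open).
Only numpy, scipy, OpenCV 4.12 (cv2) and the standard library are available. Lean on these libraries where they do the work, as an engineer would, in place of code of your own. Each camera call takes 0.05 s, during which the arm holds its last target.

## Working session

There is one attempt and no reset: what is moved stays moved. The work goes in short steps, Python scripts to look and compute and a shell command to move; the robot and the scene stay as the last step left them, time stands still between calls to the robot, and variables do not carry over. Pictures are saved under pics/ and viewed, and the job is handed in when it is done.

```bash
mkdir -p pics; ls; python3 - <<'E'
from rig import state,get_image
import cv2,pickle
s=state();print(s)
d={}
for n in("scene","top","wrist"):
    i=get_image(n);d[n]=i
    cv2.imwrite(f"pics/{n}0.png",i["frame"][:,:,::-1])
    print(n,{k:v for k,v in i.items() if k!="frame"})
pickle.dump((s,d),open("d0.pkl","wb"))
E
```

```text
pics
{'t': 0.0, 'q': array([ 1.09649321e+00,  2.07434593e-01,  1.54293793e+00, -1.23799596e-05,
        1.39350451e+00, -1.50524798e-01]), 'joint_vel': array([-0.0007511 , -0.00170938,  0.00092295,  0.00087438, -0.00117664,
       -0.00108118]), 'tau': array([-6.26392693e-05, -3.70888174e+01, -2.81408805e+01,  6.96712313e-02,
        3.63315863e-02, -1.65199604e-04]), 'tool_pos': array([0.18260605, 0.54441487, 0.21829011]), 'eef_rot': array([-3.45261985e-04,  1.61181763e-01,  9.86924078e-01, -1.08877125e-03]), 'contact_force': array([-0.23587291, -0.43851953,  0.85216478]), 'torque': array([-0.01681113,  0.00166534, -0.01752616]), 'width': 1.0019619234370063}
scene {'camera_matrix': array([[363.68015641,   0.        , 253.97192443],
       [  0.        , 363.68015641, 189.66010386],
       [  0.        ,   0.        ,   1.        ]]), 'extrinsics': array([[ 0.12945512,  0.99144511,  0.01667239,  0.11056793],
       [-0.51085475,  0.05227378,  0.85807626,  0.23218349],
       [ 0.84986399, -0.11959953,  0.51325155, -1.28003618],
       [ 0.        ,  0.        ,  0.        ,  1.      
[... 278 characters left out ...]
, -0.026004  ,  0.1029725 , -0.59638588],
       [-0.10384649, -0.03485212,  0.99398251, -1.04425405],
       [ 0.        ,  0.        ,  0.        ,  1.        ]])}
wrist {'camera_matrix': array([[316.84428504,   0.        , 255.49180018],
       [  0.        , 316.84428504, 185.59638258],
       [  0.        ,   0.        ,   1.        ]]), 'T_tool_cam': array([[ 3.58202908e-04,  9.67979845e-01,  2.51027671e-01,
         7.26225610e-02],
       [ 9.99999746e-01, -5.01393097e-04,  5.06460480e-04,
         7.77114271e-04],
       [ 6.16107079e-04,  2.51027426e-01, -9.67979779e-01,
        -1.64871864e-01],
       [ 0.00000000e+00,  0.00000000e+00,  0.00000000e+00,
         1.00000000e+00]])}
```

View pics/scene0.png

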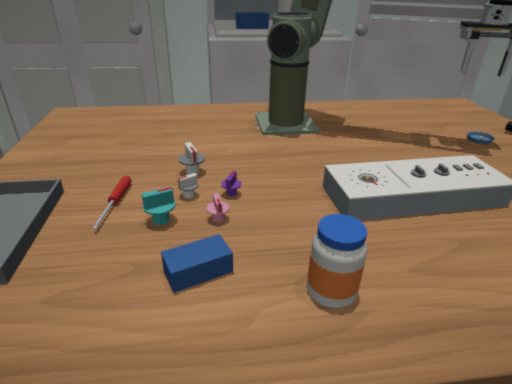

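View pics/top0.png

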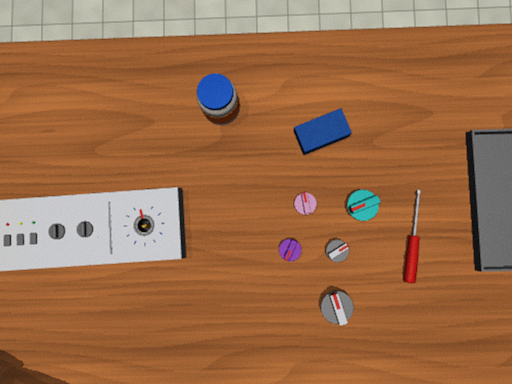

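View pics/wrist0.png

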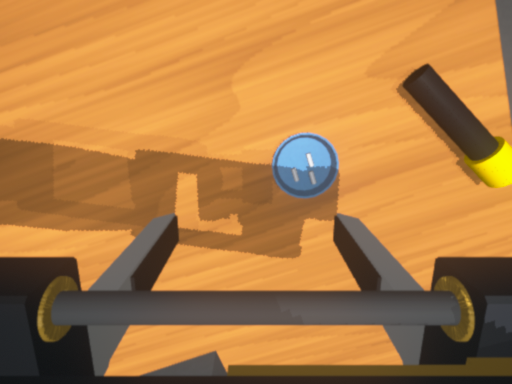

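The top view shows five knobs: pink (305,203), turquoise (363,205), purple (290,250), small grey/white (337,250) and large grey/white (337,308). By the description I want the small grey one at (337,250). The hole with its brass shaft is at (144,225). I'll check both in crops.

```bash
python3 - <<'E'
import pickle,cv2,numpy as np
s,d=pickle.load(open("d0.pkl","rb"))
t=d["top"]["frame"][:,:,::-1]; sc=d["scene"]["frame"][:,:,::-1]
def c(im,u,v,r): return cv2.resize(im[v-r:v+r,u-r:u+r],(390,390),interpolation=cv2.INTER_CUBIC)
a=np.hstack([c(t,337,250,20),c(t,144,225,25)])
cv2.imwrite("pics/crop1.png",a)
a=np.hstack([c(sc,188,186,20),c(sc,369,180,25)])
cv2.imwrite("pics/crop2.png",a)
E
```

```text
(no output)
```

View pics/crop1.png

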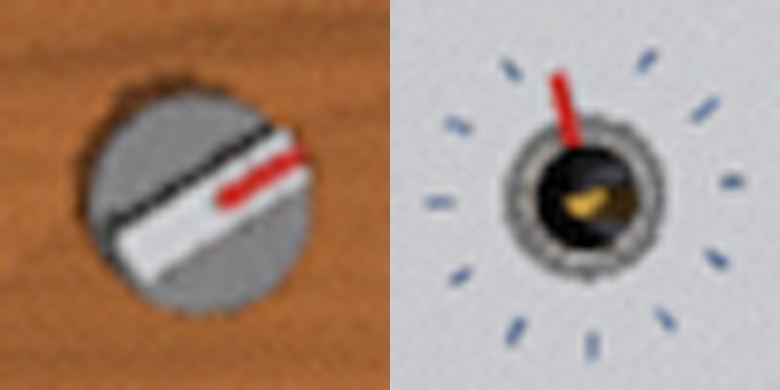

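View pics/crop2.png

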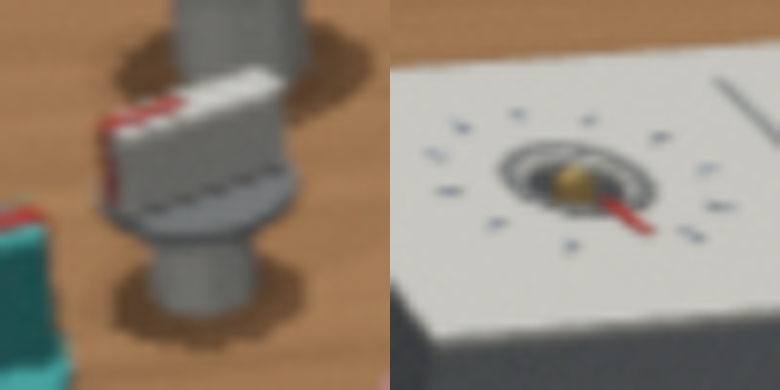

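```bash
cat > h.py <<'E'
import numpy as np
def ray(cam,uv,z,Tcw=None):
    K=np.array(cam["camera_matrix"])
    if Tcw is None: Tcw=np.linalg.inv(cam["extrinsics"])
    p=np.linalg.solve(K,[uv[0],uv[1],1.]); d=Tcw[:3,:3]@np.array([p[0],-p[1],-1.]); o=Tcw[:3,3]
    return o+d*(z-o[2])/d[2]
def proj(cam,P,Twc=None):
    K=np.array(cam["camera_matrix"])
    if Twc is None: Twc=np.array(cam["extrinsics"])
    c=Twc[:3,:3]@np.asarray(P)+Twc[:3,3]; v=K@np.array([c[0],-c[1],-c[2]]); return v[:2]/v[2]
def Ttool(s):
    from scipy.spatial.transform import Rotation as R
    T=np.eye(4); w,x,y,z=s["eef_rot"]; T[:3,:3]=R.from_quat([x,y,z,w]).as_matrix(); T[:3,3]=s["tool_pos"]; return T
E
python3 - <<'E'
import pickle,numpy as np
from h import *
s,d=pickle.load(open("d0.pkl","rb"));t=d["top"]
k=lambda u,v:(317+u/9.75-.5,230+v/9.75-.5)
h=lambda u,v:(119+u/7.8-.5,200+v/7.8-.5)
ks=ray(t,k(200,201),.030);print("skirt",ks, np.linalg.norm(ray(t,k(88,201),.03)-ray(t,k(312,201),.03)))
print("bar",ray(t,k(214,206),.052))
a,b=ray(t,k(131,261),.052),ray(t,k(297,151),.052);print("bar len",np.linalg.norm(b-a),"ang",np.arctan2(*(b-a)[1::-1]))
a,b=ray(t,k(222,200),.052),ray(t,k(300,155),.052);print("stripe ang",np.arctan2(*(b-a)[1::-1]))
hc=ray(t,h(195,195),.060);print("hole ring",hc)   # crop u offset minus 390
a,b=ray(t,h(181,146),.06),ray(t,h(168,73),.06);print("mark",a,b,"ang",np.arctan2(*(b-a)[1::-1]), "from hole", np.arctan2(*((a+b)/2-hc)[1::-1]))
print("scene hole",ray(d["scene"],(344+187/7.8-.5,155+178/7.8-.5),.06))
# panel edge: front edge line
p=[ray(t,q,.06) for q in((0,200),(180,188),(183,257),(0,269))];print(p)
print("big",ray(t,(337,306),.04))
for n,uv in dict(purple=(290,250),pink=(305,203),turq=(363,205)).items():print(n,ray(t,uv,.03))
q=Ttool(s);print(q[:3,:3])
E
```

```text
skirt [ 0.4493811  -0.32513026  0.03      ] 0.04843189621689206
bar [ 0.44892635 -0.32529129  0.052     ]
bar len 0.04247321145258434 ang -1.0135897588612575
stripe ang -1.0744449053807559
hole ring [0.51222631 0.0808356  0.06      ]
mark [0.5254986  0.08466069 0.06      ] [0.54529109 0.08823632 0.06      ] ang 0.1787284620306872 from hole 0.23768448626392122
scene hole [0.5086931  0.08126355 0.06      ]
[array([0.57156606, 0.39003304, 0.06      ]), array([0.58729011, 0.00317205, 0.06      ]), array([ 0.44285813, -0.00215896,  0.06      ]), array([0.4258801 , 0.38539965, 0.06      ])]
big [ 0.33469181 -0.31933331  0.04      ]
purple [ 0.4517376  -0.22570508  0.03      ]
pink [ 0.55102787 -0.26077183  0.03      ]
turq [ 0.54369397 -0.38405454  0.03      ]
[[-9.48040640e-01  3.18147573e-01 -1.03247487e-03]
 [ 3.18149076e-01  9.48038508e-01 -2.03776924e-03]
 [ 3.30514595e-04 -2.26036898e-03 -9.99997391e-01]]
```

Crop check: the small grey-skirt knob has a white bar with its red stripe pointing to upper right, about -1.03 rad in world. The shaft mark points at about 0.2 rad. The sizes agree (skirt measures 48.4 mm, bar about 43 mm). I'll move over the hole first for a close view.

```bash
python3 -m pendant '[{"jaw":0,"offset":[-4.6,-3.35,0],"dr":[0,0,0]},{"jaw":0,"offset":[-4.6,-3.35,0],"dr":[0,0,0]},{"jaw":0,"offset":[-4.6,-3.35,0],"dr":[0,0,0]},{"jaw":0,"offset":[-4.6,-3.35,0],"dr":[0,0,0]},{"jaw":0,"offset":[-4.6,-3.35,0],"dr":[0,0,0]},{"jaw":0,"offset":[-4.6,-3.35,0],"dr":[0,0,0]},{"jaw":0,"offset":[-4.6,-3.35,0],"dr":[0,0,0]},{"jaw":0,"offset":[-4.6,-3.35,0],"dr":[0,0,0]},{"jaw":0,"offset":[-4.6,-3.35,0],"dr":[0,0,0]},{"jaw":0,"offset":[-4.6,-3.35,0],"dr":[0,0,0]}]' 40
cat > look.py <<'E'
import sys,cv2,pickle
from rig import state,get_image
n=sys.argv[1]; names=sys.argv[2:] or ["wrist"]
s=state();d={}
for c in names:
    d[c]=get_image(c); cv2.imwrite(f"pics/{c}{n}.png",d[c]["frame"][:,:,::-1])
pickle.dump((s,d),open(f"d{n}.pkl","wb"))
print(s["t"],s["tool_pos"],s["eef_rot"],s["q"].round(3),s["contact_force"],s["width"])
E
python3 look.py 1 wrist
```

```text
t: 1.4
tool_pos: [0.5131, 0.0795, 0.2192]
eef_rot: [-0.0, 0.161, 0.987, 0.0]
contact_force: [0.6, 0.8, -0.1]
width: 1.005
1.4 [0.5131184  0.07950628 0.21923746] [-1.12767585e-04  1.61338137e-01  9.86899171e-01  1.34474048e-04] [-0.013  0.088  1.677  0.     1.377 -1.26 ] [ 0.60723209  0.78889509 -0.08936618] 1.0046833990871809
```

View pics/wrist1.png

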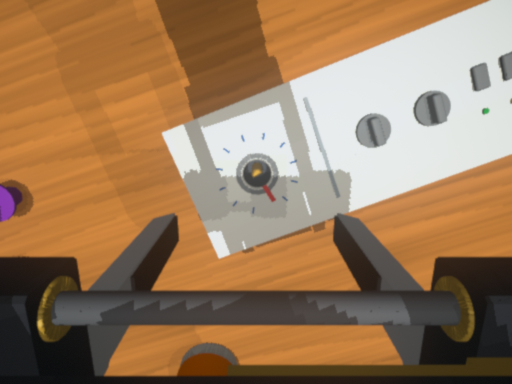

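```bash
python3 - <<'E'
import pickle,numpy as np,cv2
from h import *
s,d=pickle.load(open("d1.pkl","rb"));w=d["wrist"]
T=Ttool(s)@w["T_tool_cam"]
f=w["frame"]
r=30;u0,v0=257,174
c=cv2.resize(f[v0-r:v0+r,u0-r:u0+r],(600,600),interpolation=cv2.INTER_CUBIC);cv2.imwrite("pics/c1.png",c[:,:,::-1])
# rectify: top-down orthographic of plane z=.06 , 0.2mm/px, x up, y left
Hs=np.array([.512,.081])
pts=[];dst=[]
for dx,dy in((-.03,-.03),(-.03,.03),(.03,.03),(.03,-.03)):
    pts.append(proj(w,[Hs[0]+dx,Hs[1]+dy,.06],np.linalg.inv(T)));dst.append((300-dy*1e4,300-dx*1e4))
M=cv2.getPerspectiveTransform(np.float32(pts),np.float32(dst))
cv2.imwrite("pics/c1r.png",cv2.warpPerspective(f,M,(600,600),flags=cv2.INTER_CUBIC)[:,:,::-1])
E
```

```text
(no output)
```

View pics/c1r.png

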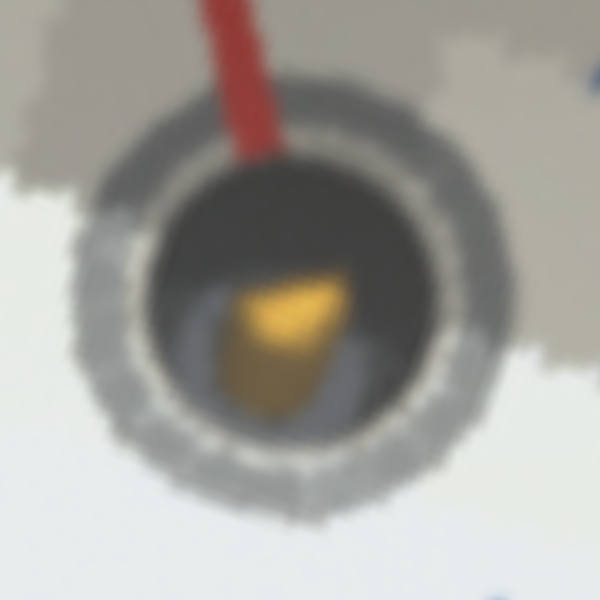

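```bash
python3 -m pendant '[{"jaw":0,"offset":[-0.97,-5.77,0],"dr":[0,0,0]},{"jaw":0,"offset":[-0.97,-5.77,0],"dr":[0,0,0]},{"jaw":0,"offset":[-0.97,-5.77,0],"dr":[0,0,0]},{"jaw":0,"offset":[-0.97,-5.77,0],"dr":[0,0,0]},{"jaw":0,"offset":[-0.97,-5.77,0],"dr":[0,0,0]},{"jaw":0,"offset":[-0.97,-5.77,0],"dr":[0,0,0]},{"jaw":0,"offset":[-0.97,-5.77,0],"dr":[0,0,1.69]},{"jaw":60,"offset":[0,0,1.5],"dr":[0,0,1.69]},{"jaw":60,"offset":[0,0,1.5],"dr":[0,0,1.69]},{"jaw":60,"offset":[0,0,1.5],"dr":[0,0,1.69]}]' 40
python3 look.py 2 wrist
```

```text
t: 2.7
tool_pos: [0.448, -0.3232, 0.1735]
eef_rot: [-0.0, 0.496, 0.868, 0.0]
contact_force: [-0.2, -0.2, -0.3]
width: 0.769
2.7 [ 0.447974   -0.32323458  0.17353185] [-4.33200293e-04  4.96133217e-01  8.68246290e-01  1.53677835e-04] [-0.782  0.202  1.646  0.     1.295 -1.314] [-0.15165889 -0.22398091 -0.27857707] 0.7688980547723019
```

View pics/wrist2.png

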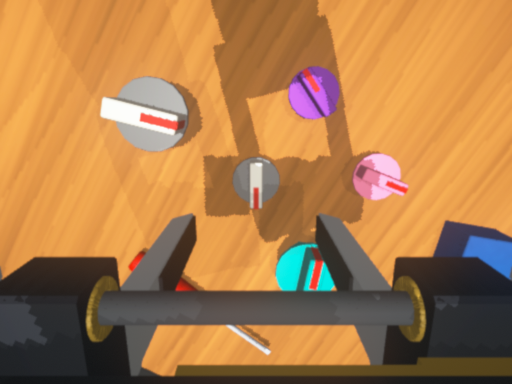

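```bash
cat > rect.py <<'E'
import pickle,numpy as np,cv2,sys
from h import *
# tool-frame rectified image about TCP xy at world height z; up=tool x, right=tool y ; 0.1 mm/px
n,z,half=sys.argv[1],float(sys.argv[2]),float(sys.argv[3])
s,d=pickle.load(open(f"d{n}.pkl","rb"));w=d["wrist"]
Tt=Ttool(s);T=Tt@w["T_tool_cam"];f=w["frame"]
sc=300/half;pts=[];dst=[]
for a,b in((-1,-1),(-1,1),(1,1),(1,-1)):
    p=Tt[:3,3]+Tt[:3,0]*a*half+Tt[:3,1]*b*half;p[2]=z
    pts.append(proj(w,p,np.linalg.inv(T)));dst.append((300+b*half*sc,300-a*half*sc))
M=cv2.getPerspectiveTransform(np.float32(pts),np.float32(dst))
cv2.imwrite(f"pics/{sys.argv[4]}.png",cv2.warpPerspective(f,M,(600,600),flags=cv2.INTER_CUBIC)[:,:,::-1])
E
python3 rect.py 2 .052 .03 r2a; python3 rect.py 2 .030 .03 r2b
python3 -c "
import cv2,numpy as np
cv2.imwrite('pics/r2.png',cv2.resize(np.hstack([cv2.imread('pics/r2a.png'),cv2.imread('pics/r2b.png')]),(800,400)))"
```

```text
(no output)
```

View pics/r2.png

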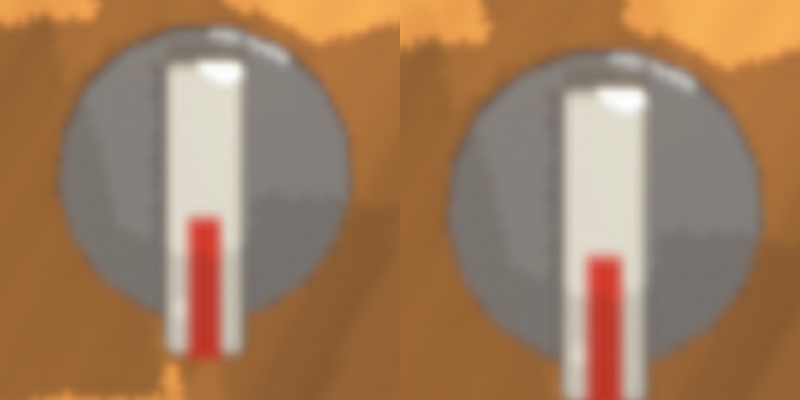

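The knob is centred 1.2 mm at tool -x and 0.7 mm at tool +y, with the bar parallel to the tool x axis and its pointer toward -x. Descend and grip.

```bash
python3 -m pendant '[{"jaw":60,"offset":[-0.12,0.07,3.0],"dr":[0,0,0]},{"jaw":60,"offset":[0,0,4.0],"dr":[0,0,0]},{"jaw":60,"offset":[0,0,4.0],"dr":[0,0,0]},{"jaw":60,"offset":[0,0,1.3],"dr":[0,0,0]},{"jaw":60,"offset":[0,0,0.4],"dr":[0,0,0]},{"jaw":120,"offset":[0,0,0],"dr":[0,0,0]},{"jaw":180,"offset":[0,0,0],"dr":[0,0,0]},{"jaw":240,"offset":[0,0,0],"dr":[0,0,0]},{"jaw":255,"offset":[0,0,0],"dr":[0,0,0]},{"jaw":255,"offset":[0,0,0],"dr":[0,0,0]}]' 40
python3 look.py 3 wrist
```

```text
t: 4.0
tool_pos: [0.4496, -0.3241, 0.0476]
eef_rot: [0.0, 0.493, 0.87, -0.0]
contact_force: [0.2, 0.6, -0.8]
width: 0.27
4.0 [ 0.44958633 -0.32407181  0.04762301] [ 1.18981035e-04  4.93277675e-01  8.69871899e-01 -2.46790297e-05] [-0.781  0.365  1.731  0.     1.045 -1.32 ] [ 0.23301321  0.61986413 -0.82217598] 0.2704495349091343
```

View pics/wrist3.png

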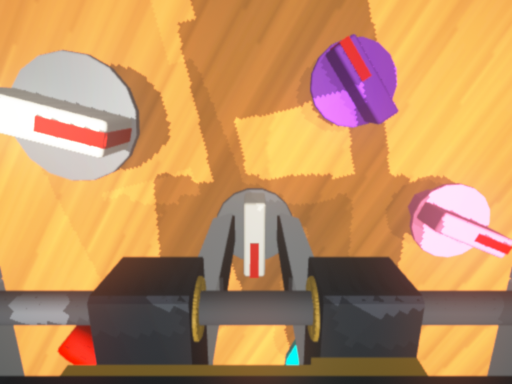

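```bash
python3 -m pendant '[{"jaw":255,"offset":[0,0,0.15],"dr":[0,0,0]},{"jaw":255,"offset":[0,0,0],"dr":[0,0,0]},{"jaw":255,"offset":[0,0,0],"dr":[0,0,0]},{"jaw":255,"offset":[0,0,0],"dr":[0,0,0]},{"jaw":255,"offset":[0,0,0],"dr":[0,0,0]},{"jaw":255,"offset":[0,0,0],"dr":[0,0,0]},{"jaw":255,"offset":[0,0,-1],"dr":[0,0,0]},{"jaw":255,"offset":[0,0,-3],"dr":[0,0,0]},{"jaw":255,"offset":[0,0,-4],"dr":[0,0,0]},{"jaw":255,"offset":[0,0,-4],"dr":[0,0,-1.73]}]' 40
python3 look.py 4 wrist
```

```text
t: 5.3
tool_pos: [0.4492, -0.3236, 0.1671]
eef_rot: [-0.0, 0.41, 0.912, 0.0]
contact_force: [0.9, -0.1, -0.7]
width: 0.125
5.3 [ 0.44918993 -0.32359498  0.16711327] [-3.97297753e-04  4.10295101e-01  9.11952706e-01  1.84711028e-04] [-0.781  0.211  1.649  0.     1.282 -1.506] [ 0.94436519 -0.10199467 -0.67013797] 0.1245575179837598
```

View pics/wrist4.png

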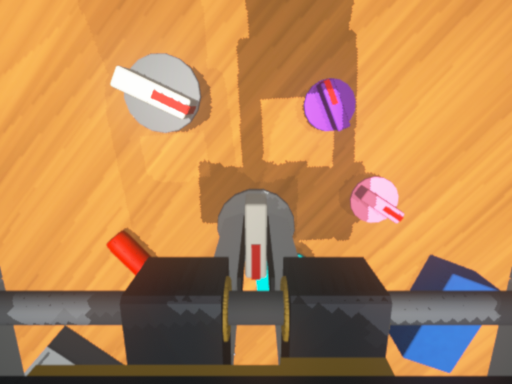

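```bash
python3 rect.py 4 .1731 .03 r4a; python3 rect.py 4 .1511 .03 r4b
python3 -c "
import cv2,numpy as np
cv2.imwrite('pics/r4.png',cv2.resize(np.hstack([cv2.imread('pics/r4a.png'),cv2.imread('pics/r4b.png')]),(800,400)))"
```

```text
(no output)
```

View pics/r4.png

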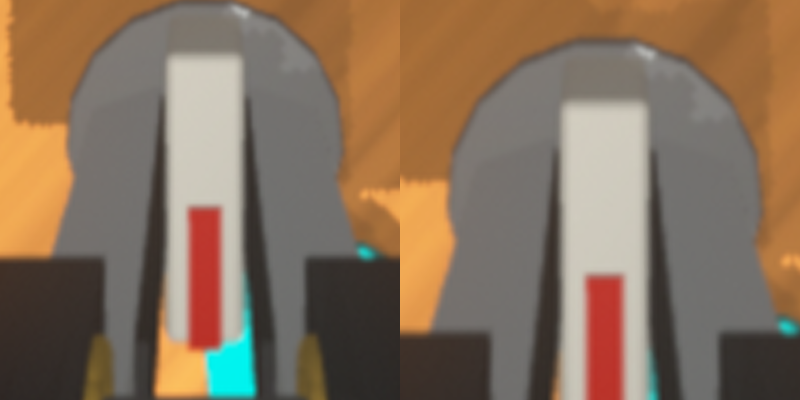

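```bash
python3 -m pendant '[{"jaw":255,"offset":[0,0,0],"dr":[0,0,-1.73]},{"jaw":255,"offset":[0,0,0],"dr":[0,0,-1.73]},{"jaw":255,"offset":[0,0,0],"dr":[0,0,-1.73]},{"jaw":255,"offset":[0,0,0],"dr":[0,0,-1.73]},{"jaw":255,"offset":[0,0,0],"dr":[0,0,-1.73]},{"jaw":255,"offset":[0,0,0],"dr":[0,0,-1.73]},{"jaw":255,"offset":[0,0,0],"dr":[0,0,0]},{"jaw":255,"offset":[0,0,0],"dr":[0,0,0]},{"jaw":255,"offset":[0,0,0],"dr":[0,0,0]},{"jaw":255,"offset":[0,0,0],"dr":[0,0,0]}]' 40
python3 look.py 5 scene
python3 - <<'E'
import pickle
from h import *
s,_=pickle.load(open("d5.pkl","rb"));T=Ttool(s)
print("phi",np.arctan2(T[1,0],T[0,0])%6.283)
for g in((.5121,.0815,T[2,3]),):print(T[:3,:3].T@(np.array(g)-T[:3,3])*100)
E
```

```text
t: 6.6
tool_pos: [0.4495, -0.324, 0.1659]
eef_rot: [-0.0, -0.118, 0.993, 0.0]
contact_force: [-0.1, 0.3, -0.8]
width: 0.124
6.6 [ 0.44954035 -0.32399273  0.16593653] [-1.13044831e-05 -1.17546097e-01  9.93067427e-01  1.36378035e-05] [-0.781  0.212  1.65  -0.     1.279 -2.587] [-0.05113276  0.31820348 -0.78706745] 0.12419537270094134
phi 3.3770443166542683
[-1.55498176e+01  3.79681952e+01  8.30057136e-04]
```

Held firmly (11.7 mm wide) and turned to φ=3.377, so the pointer is at 0.235 rad. The wrist view shows the gripped bar about 0.7 mm at +y, where it must be 0, so the camera has that bias. I'll move to 5.5 cm beside the hole and measure the hole and knob in one view.

```bash
python3 -m pendant '[{"jaw":255,"offset":[-2.62,4.75,0],"dr":[0,0,0]},{"jaw":255,"offset":[-2.62,4.75,0],"dr":[0,0,0]},{"jaw":255,"offset":[-2.62,4.75,0],"dr":[0,0,0]},{"jaw":255,"offset":[-2.62,4.75,0],"dr":[0,0,0]},{"jaw":255,"offset":[-2.62,4.75,0],"dr":[0,0,0]},{"jaw":255,"offset":[-2.62,4.75,0],"dr":[0,0,0]},{"jaw":255,"offset":[-2.62,4.75,0],"dr":[0,0,0]},{"jaw":255,"offset":[-2.62,4.75,2.2],"dr":[0,0,0]},{"jaw":255,"offset":[0,0,2.4],"dr":[0,0,0]},{"jaw":255,"offset":[0,0,0],"dr":[0,0,0]}]' 40
python3 look.py 6 wrist top scene;python3 rect.py 6 .060 .09 r6
```

```text
t: 7.9
tool_pos: [0.5622, 0.0952, 0.1176]
eef_rot: [-0.003, -0.119, 0.993, 0.0]
contact_force: [-0.2, 0.4, -0.5]
width: 0.124
7.9 [0.56219239 0.09520814 0.11762959] [-2.73060945e-03 -1.18517038e-01  9.92948244e-01  1.99634789e-04] [ 0.016  0.303  1.645 -0.     1.199 -1.792] [-0.16458642  0.36213344 -0.47686797] 0.12386266142846172
```

View pics/wrist6.png

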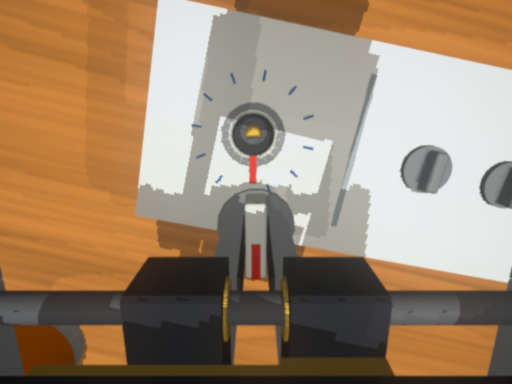

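View pics/scene6.png

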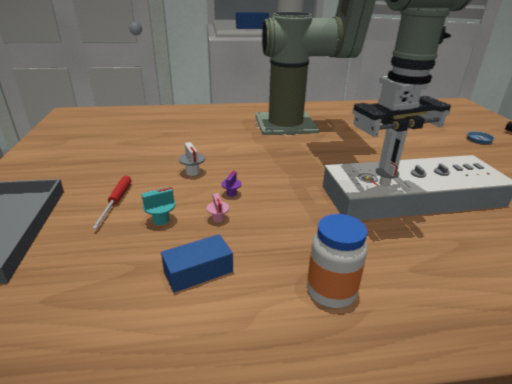

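View pics/top6.png

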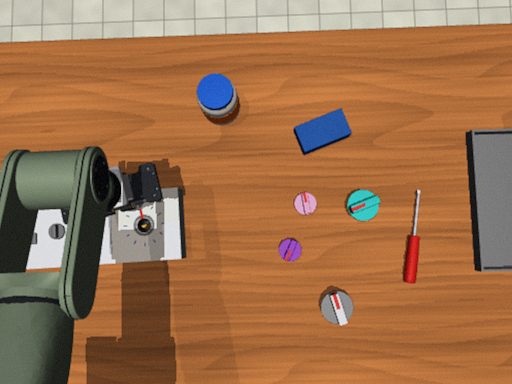

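```bash
python3 - <<'E'
import pickle,numpy as np,cv2
from h import *
s,d=pickle.load(open("d6.pkl","rb"));w=d["wrist"];f=w["frame"]
Tt=Ttool(s);T=Tt@w["T_tool_cam"];Ti=np.linalg.inv(T)
def rect(cx,cy,z,half):  # tool offsets of center
    sc=200/half;pts=[];dst=[]
    for a,b in((-1,-1),(-1,1),(1,1),(1,-1)):
        p=Tt@np.array([cx+a*half,cy+b*half,0,1]);p=p[:3];p[2]=z
        pts.append(proj(w,p,Ti));dst.append((200+b*200,200-a*200))
    M=cv2.getPerspectiveTransform(np.float32(pts),np.float32(dst))
    return cv2.warpPerspective(f,M,(400,400),flags=cv2.INTER_CUBIC)[:,:,::-1]
z=s["tool_pos"][2]
cv2.imwrite("pics/r6.png",np.hstack([rect(.05,0,.06,.03),rect(0,0,z+.006,.03)]))
E
```

```text
(no output)
```

View pics/r6.png

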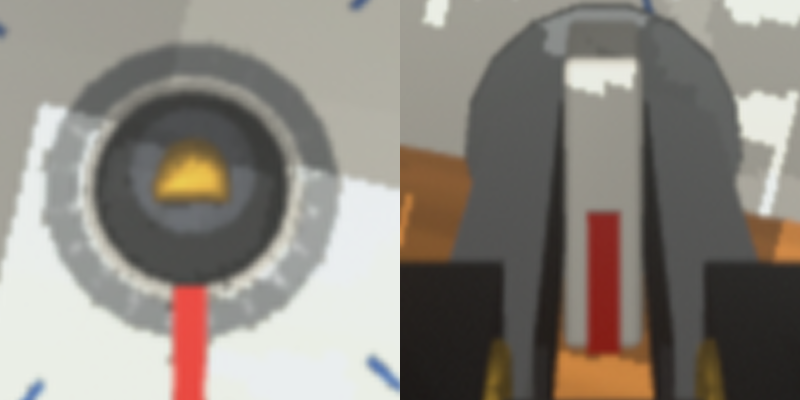

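Hole to held knob: +52.2 mm in tool x and -1.75 mm in tool y, which puts the hole at (.5119,.0812). That agrees with the top view's (.5122,.0808). The mark and flat are parallel to the bar within about 0.015 rad.

```bash
python3 -m pendant '[{"jaw":255,"offset":[1.3,-0.04,0],"dr":[0,0,0]},{"jaw":255,"offset":[1.3,-0.04,0],"dr":[0,0,0]},{"jaw":255,"offset":[1.3,-0.04,0],"dr":[0,0,0]},{"jaw":255,"offset":[1.3,-0.04,0],"dr":[0,0,0]},{"jaw":255,"offset":[0,0,0],"dr":[0,0,0]},{"jaw":255,"offset":[0,0,0],"dr":[0,0,0]},{"jaw":255,"offset":[0,0,0],"dr":[0,0,0]},{"jaw":255,"offset":[0,0,0],"dr":[0,0,0]},{"jaw":255,"offset":[0,0,0],"dr":[0,0,0]},{"jaw":255,"offset":[0,0,0],"dr":[0,0,0]}]' 40
python3 look.py 7 wrist scene
python3 - <<'E'
import pickle,cv2
from h import *
s,d=pickle.load(open("d7.pkl","rb"));T=Ttool(s)
print("phi",np.arctan2(T[1,0],T[0,0])%6.283, T[:3,2])
print(T[:3,:3].T@(np.array((.5119,.0811,T[2,3]))-T[:3,3])*100)
f=d["scene"]["frame"][:,:,::-1]
cv2.imwrite("pics/s7.png",cv2.resize(f[100:220,310:470],(800,600),interpolation=cv2.INTER_CUBIC))
E
```

```text
t: 9.3
tool_pos: [0.5141, 0.0808, 0.1198]
eef_rot: [-0.0, -0.118, 0.993, -0.0]
contact_force: [-0.3, -0.0, -0.7]
width: 0.125
9.3 [0.51414562 0.08079072 0.1198407 ] [-9.17804820e-05 -1.17988544e-01  9.93014952e-01 -6.53742090e-06] [-0.011  0.198  1.772 -0.     1.171 -1.818] [-0.25754334 -0.04475076 -0.69508529] 0.12511241581952987
phi 3.377935413252992 [-1.80736100e-04 -3.46416043e-05 -9.99999983e-01]
[2.11062238e-01 8.26883059e-02 3.95150562e-05]
```

View pics/s7.png

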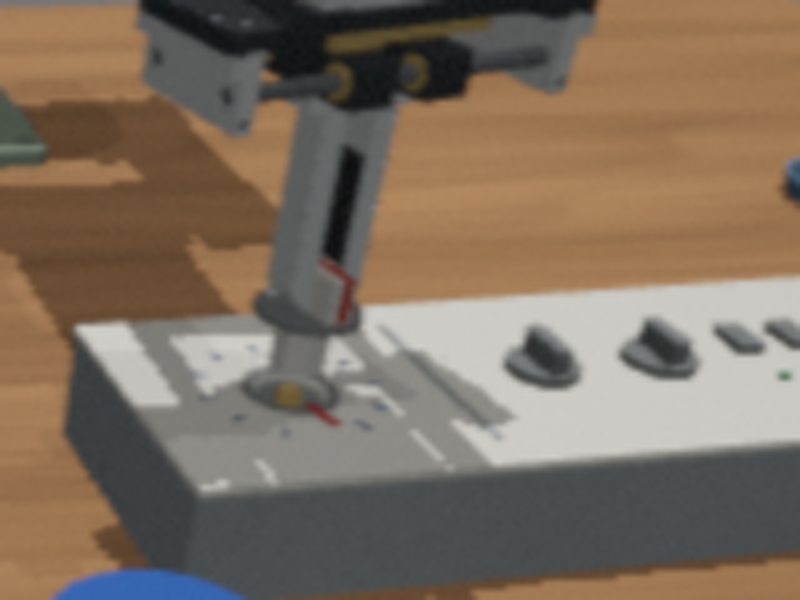

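View pics/wrist7.png

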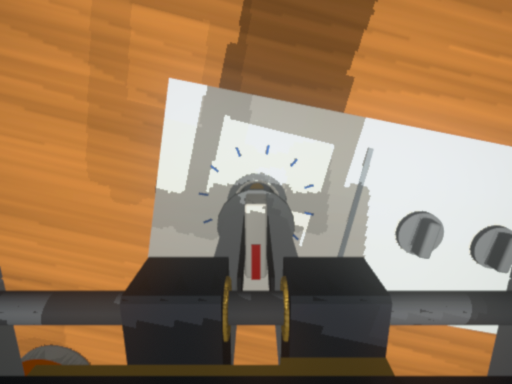

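```bash
python3 - <<'E'
import pickle
from h import *
s,d=pickle.load(open("d7.pkl","rb"));c=d["scene"]
cr=lambda p:((p-[310,100])*5+2).round(1)
print("stem end",cr(proj(c,[.5141,.0808,.0737])),"stem top",cr(proj(c,[.5141,.0808,.0997])),"tip",cr(proj(c,[.5119,.0811,.062])),"hole",cr(proj(c,[.5119,.0811,.06])))
E
```

```text
stem end [298.6 367.7] stem top [309.1 315.7] tip [292.6 388.2] hole [291.8 392. ]
```

```bash
python3 -m pendant '[{"jaw":255,"offset":[0.21,0.08,0],"dr":[0,0,0]},{"jaw":255,"offset":[0,0,0],"dr":[0,0,0]},{"jaw":255,"offset":[0,0,0.4],"dr":[0,0,0]},{"jaw":255,"offset":[0,0,0.4],"dr":[0,0,0]},{"jaw":255,"offset":[0,0,0.2],"dr":[0,0,0]},{"jaw":255,"offset":[0,0,0.2],"dr":[0,0,0]},{"jaw":255,"offset":[0,0,0.2],"dr":[0,0,0]},{"jaw":255,"offset":[0,0,0.2],"dr":[0,0,0]},{"jaw":255,"offset":[0,0,0],"dr":[0,0,0]},{"jaw":255,"offset":[0,0,0],"dr":[0,0,0]}]' 50
python3 look.py 8 scene
python3 - <<'E'
import pickle,cv2
from h import *
s,d=pickle.load(open("d8.pkl","rb"));T=Ttool(s)
print(T[:3,:3].T@(np.array((.5119,.0811,T[2,3]))-T[:3,3])*100, s["torque"])
f=d["scene"]["frame"][:,:,::-1]
cv2.imwrite("pics/s8.png",cv2.resize(f[120:210,320:440],(800,600),interpolation=cv2.INTER_CUBIC))
E
```

```text
t: 10.65
tool_pos: [0.512, 0.0811, 0.104]
eef_rot: [0.0, -0.118, 0.993, 0.0]
contact_force: [-0.5, -0.1, -0.3]
width: 0.121
10.65 [0.51195338 0.08106022 0.10400085] [ 6.53750252e-05 -1.17958148e-01  9.93018565e-01  1.45948716e-07] [-0.01   0.215  1.789  0.     1.137 -1.817] [-0.51722623 -0.12133045 -0.28050654] 0.12054692614006966
[ 4.25775315e-03  5.11767343e-03 -6.30408115e-07] [ 0.04926857  0.03276197 -0.01715833]
```

View pics/s8.png

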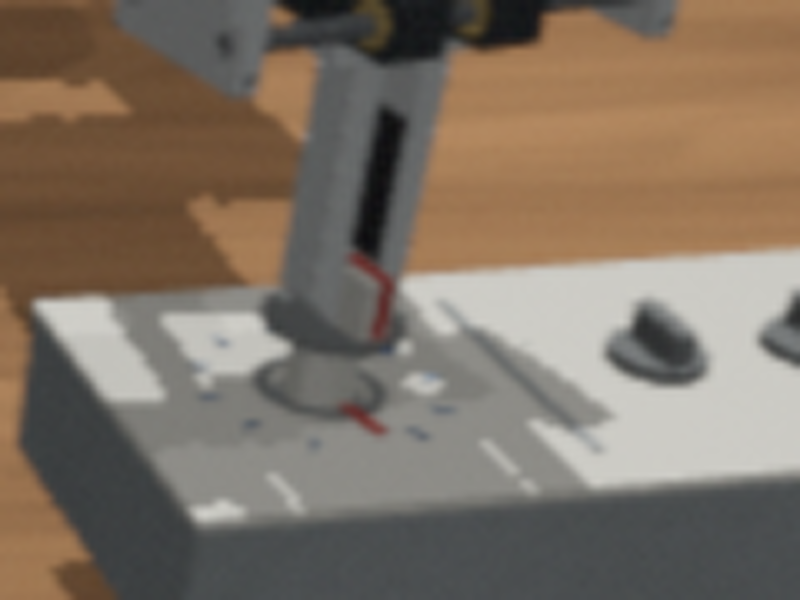

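The stem is in the hole with its lead-in over the shaft tip and no force. Continue slowly into the D-socket.

```bash
python3 -m pendant '[{"jaw":255,"offset":[0,0,0.1],"dr":[0,0,0]},{"jaw":255,"offset":[0,0,0.1],"dr":[0,0,0]},{"jaw":255,"offset":[0,0,0.1],"dr":[0,0,0]},{"jaw":255,"offset":[0,0,0.1],"dr":[0,0,0]},{"jaw":255,"offset":[0,0,0.1],"dr":[0,0,0]},{"jaw":255,"offset":[0,0,0.1],"dr":[0,0,0]},{"jaw":255,"offset":[0,0,0.1],"dr":[0,0,0]},{"jaw":255,"offset":[0,0,0.1],"dr":[0,0,0]},{"jaw":255,"offset":[0,0,0],"dr":[0,0,0]},{"jaw":255,"offset":[0,0,0],"dr":[0,0,0]}]' 50
python3 -c "
from rig import state
s=state();print(s['tool_pos'],s['contact_force'],s['torque'])"
```

```text
t: 11.95
tool_pos: [0.5119, 0.0811, 0.096]
eef_rot: [0.0, -0.118, 0.993, -0.0]
contact_force: [-1.0, -0.1, -0.9]
width: 0.123
[0.51193635 0.08106427 0.09598261] [-0.95129931 -0.13535972 -0.86929205] [ 0.07053036  0.02806638 -0.0053819 ]
```

```bash
python3 -m pendant '[{"jaw":255,"offset":[0,0,0.1],"dr":[0,0,0]},{"jaw":255,"offset":[0,0,0.1],"dr":[0,0,0]},{"jaw":255,"offset":[0,0,0.1],"dr":[0,0,0]},{"jaw":255,"offset":[0,0,0.1],"dr":[0,0,0]},{"jaw":255,"offset":[0,0,0.1],"dr":[0,0,0]},{"jaw":255,"offset":[0,0,0.1],"dr":[0,0,0]},{"jaw":255,"offset":[0,0,0.1],"dr":[0,0,0]},{"jaw":255,"offset":[0,0,0],"dr":[0,0,0]},{"jaw":255,"offset":[0,0,0],"dr":[0,0,0]},{"jaw":255,"offset":[0,0,0],"dr":[0,0,0]}]' 50
python3 look.py 9 scene; python3 - <<'E'
import pickle,cv2
s,d=pickle.load(open("d9.pkl","rb"));f=d["scene"]["frame"][:,:,::-1]
print(s["torque"])
cv2.imwrite("pics/s9.png",cv2.resize(f[120:210,320:440],(800,600),interpolation=cv2.INTER_CUBIC))
E
```

```text
t: 13.2
tool_pos: [0.5119, 0.0811, 0.089]
eef_rot: [0.0, -0.118, 0.993, -0.0]
contact_force: [0.0, 0.1, 0.1]
width: 0.127
13.2 [0.51192905 0.08105616 0.088999  ] [ 4.19806812e-05 -1.17952311e-01  9.93019260e-01 -9.76879307e-06] [-0.01   0.237  1.799 -0.     1.106 -1.817] [0.04220913 0.06874284 0.07302802] 0.12660949897177454
[ 0.04275014 -0.03117367  0.00858438]
```

View pics/s9.png

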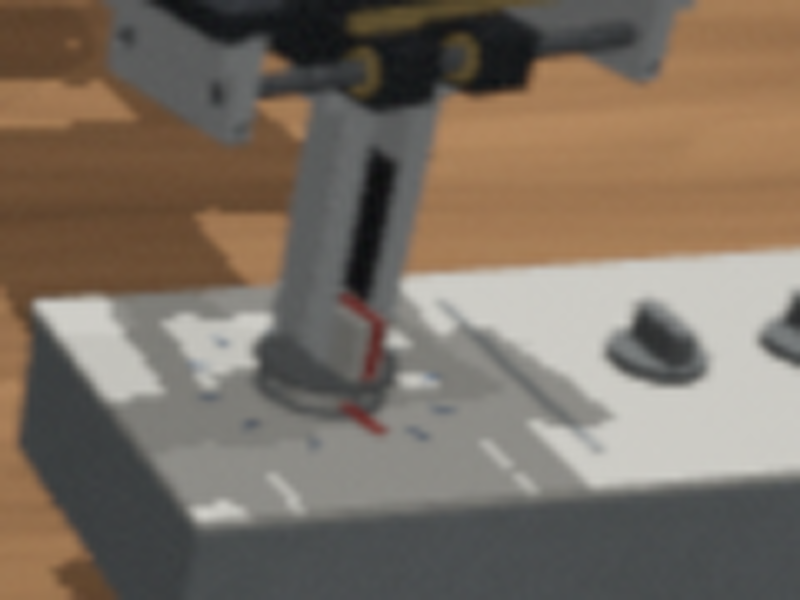

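```bash
python3 -m pendant '[{"jaw":255,"offset":[0,0,0.1],"dr":[0,0,0]},{"jaw":255,"offset":[0,0,0.1],"dr":[0,0,0]},{"jaw":255,"offset":[0,0,0],"dr":[0,0,0]},{"jaw":255,"offset":[0,0,0],"dr":[0,0,0]},{"jaw":255,"offset":[0,0,0],"dr":[0,0,0]},{"jaw":255,"offset":[0,0,0],"dr":[0,0,0]},{"jaw":255,"offset":[0,0,0],"dr":[0,0,0]},{"jaw":255,"offset":[0,0,0],"dr":[0,0,0]},{"jaw":255,"offset":[0,0,0],"dr":[0,0,0]},{"jaw":255,"offset":[0,0,0],"dr":[0,0,0]}]' 50
python3 -m pendant '[{"jaw":255,"offset":[0,0,0.1],"dr":[0,0,0]},{"jaw":255,"offset":[0,0,0.1],"dr":[0,0,0]},{"jaw":255,"offset":[0,0,0],"dr":[0,0,0]},{"jaw":255,"offset":[0,0,0],"dr":[0,0,0]},{"jaw":255,"offset":[0,0,0],"dr":[0,0,0]},{"jaw":255,"offset":[0,0,0],"dr":[0,0,0]},{"jaw":255,"offset":[0,0,0],"dr":[0,0,0]},{"jaw":255,"offset":[0,0,0],"dr":[0,0,0]},{"jaw":255,"offset":[0,0,0],"dr":[0,0,0]},{"jaw":255,"offset":[0,0,0],"dr":[0,0,0]}]' 50
```

```text
t: 14.5
tool_pos: [0.512, 0.081, 0.087]
eef_rot: [0.0, -0.118, 0.993, -0.0]
contact_force: [-0.1, 0.1, 3.2]
width: 0.126
t: 15.75
tool_pos: [0.512, 0.0811, 0.085]
eef_rot: [0.0, -0.118, 0.993, -0.0]
contact_force: [-0.3, 0.3, 5.5]
width: 0.125
```

The spring is engaged (3.2 N, then 5.5 N at 1 N/mm). Press on to the stop.

```bash
python3 -m pendant '[{"jaw":255,"offset":[0,0,0.1],"dr":[0,0,0]},{"jaw":255,"offset":[0,0,0.1],"dr":[0,0,0]},{"jaw":255,"offset":[0,0,0],"dr":[0,0,0]},{"jaw":255,"offset":[0,0,0],"dr":[0,0,0]},{"jaw":255,"offset":[0,0,0],"dr":[0,0,0]},{"jaw":255,"offset":[0,0,0],"dr":[0,0,0]},{"jaw":255,"offset":[0,0,0],"dr":[0,0,0]},{"jaw":255,"offset":[0,0,0],"dr":[0,0,0]},{"jaw":255,"offset":[0,0,0],"dr":[0,0,0]},{"jaw":255,"offset":[0,0,0],"dr":[0,0,0]}]' 50
python3 -m pendant '[{"jaw":255,"offset":[0,0,0.05],"dr":[0,0,0]},{"jaw":255,"offset":[0,0,0],"dr":[0,0,0]},{"jaw":255,"offset":[0,0,0],"dr":[0,0,0]},{"jaw":255,"offset":[0,0,0],"dr":[0,0,0]},{"jaw":255,"offset":[0,0,0],"dr":[0,0,0]},{"jaw":255,"offset":[0,0,0],"dr":[0,0,0]},{"jaw":255,"offset":[0,0,0],"dr":[0,0,0]},{"jaw":255,"offset":[0,0,0],"dr":[0,0,0]},{"jaw":255,"offset":[0,0,0],"dr":[0,0,0]},{"jaw":255,"offset":[0,0,0],"dr":[0,0,0]}]' 50
```

```text
t: 17.0
tool_pos: [0.5121, 0.081, 0.0833]
eef_rot: [0.0, -0.118, 0.993, -0.0]
contact_force: [-0.3, -0.1, 6.7]
width: 0.121
t: 18.25
tool_pos: [0.5121, 0.0811, 0.0829]
eef_rot: [0.0, -0.118, 0.993, -0.0]
contact_force: [-1.2, 0.9, 6.9]
width: 0.127
```

```bash
python3 -m pendant '[{"jaw":255,"offset":[0,0,0.05],"dr":[0,0,0]},{"jaw":255,"offset":[0,0,0.05],"dr":[0,0,0]},{"jaw":255,"offset":[0,0,0],"dr":[0,0,0]},{"jaw":255,"offset":[0,0,0],"dr":[0,0,0]},{"jaw":255,"offset":[0,0,0],"dr":[0,0,0]},{"jaw":255,"offset":[0,0,0],"dr":[0,0,0]},{"jaw":255,"offset":[0,0,0],"dr":[0,0,0]},{"jaw":255,"offset":[0,0,0],"dr":[0,0,0]},{"jaw":255,"offset":[0,0,0],"dr":[0,0,0]},{"jaw":255,"offset":[0,0,0],"dr":[0,0,0]}]' 60
python3 look.py 10 scene wrist; python3 - <<'E'
import pickle,cv2
s,d=pickle.load(open("d10.pkl","rb"));f=d["scene"]["frame"][:,:,::-1]
print(s["torque"])
cv2.imwrite("pics/s10.png",cv2.resize(f[120:210,320:440],(800,600),interpolation=cv2.INTER_CUBIC))
E
```

```text
t: 19.5
tool_pos: [0.5122, 0.0811, 0.0826]
eef_rot: [0.0, -0.118, 0.993, -0.0]
contact_force: [-1.4, -0.4, 9.7]
width: 0.126
19.5 [0.51224309 0.08108304 0.08259453] [ 2.77502255e-04 -1.18016256e-01  9.93011623e-01 -6.17483051e-05] [-0.01   0.246  1.803 -0.     1.092 -1.817] [-1.42202495 -0.4262711   9.73496022] 0.12585061303669448
[-0.04675541  0.53590079  0.02239225]
```

View pics/s10.png

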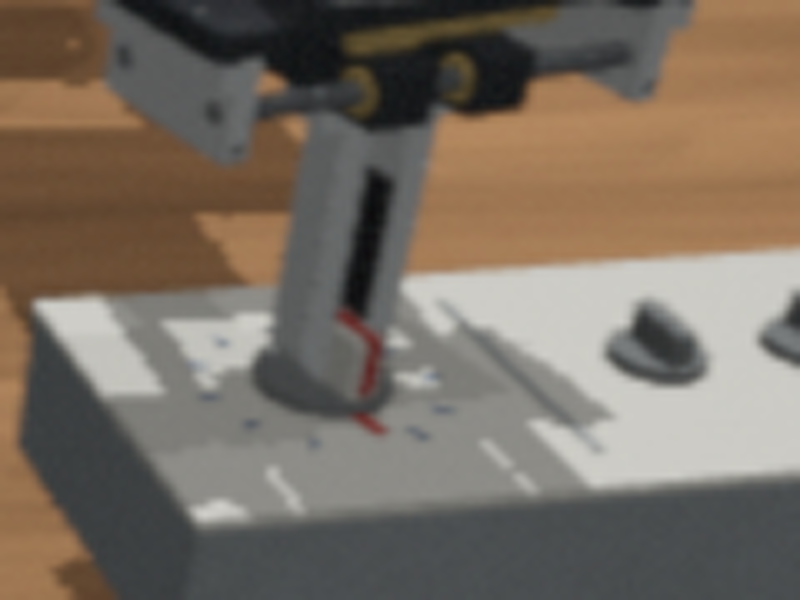

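View pics/wrist10.png

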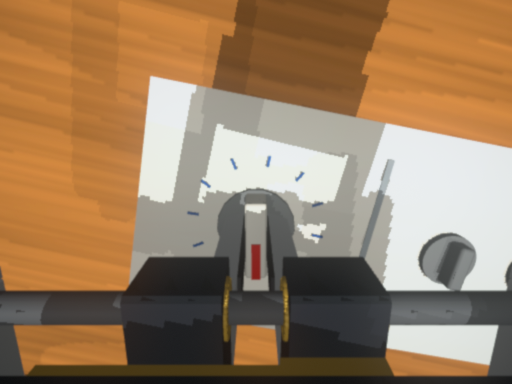

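```bash
python3 -m pendant '[{"jaw":255,"offset":[0,0,0.05],"dr":[0,0,0]},{"jaw":255,"offset":[0,0,0.05],"dr":[0,0,0]},{"jaw":255,"offset":[0,0,0],"dr":[0,0,0]},{"jaw":255,"offset":[0,0,0],"dr":[0,0,0]},{"jaw":255,"offset":[0,0,0],"dr":[0,0,0]},{"jaw":255,"offset":[0,0,0],"dr":[0,0,0]},{"jaw":255,"offset":[0,0,0],"dr":[0,0,0]},{"jaw":255,"offset":[0,0,0],"dr":[0,0,0]},{"jaw":255,"offset":[0,0,0],"dr":[0,0,0]},{"jaw":255,"offset":[0,0,0],"dr":[0,0,0]}]' 60
python3 -c "
from rig import state
for _ in range(3):
  s=state();print(s['t'],s['tool_pos'],s['contact_force'],s['torque'],s['tau'])"
```

```text
t: 20.85
tool_pos: [0.5124, 0.0811, 0.0824]
eef_rot: [0.0, -0.118, 0.993, -0.0]
contact_force: [-3.8, 0.0, 15.1]
width: 0.119
20.85 [0.51242849 0.08109021 0.08242599] [-3.83525284e+00  4.51741931e-03  1.51256227e+01] [0.02278847 0.89497538 0.0044799 ] [-2.58564446e-01 -2.72215927e+01 -2.00314736e+01  1.69608736e-02
 -1.31516498e+00 -8.32368387e-04]
20.85 [0.51242849 0.08109021 0.08242599] [-3.83525284e+00  4.51741931e-03  1.51256227e+01] [0.02278847 0.89497538 0.0044799 ] [-2.58564446e-01 -2.72215927e+01 -2.00314736e+01  1.69608736e-02
 -1.31516498e+00 -8.32368387e-04]
20.85 [0.51242849 0.08109021 0.08242599] [-3.83525284e+00  4.51741931e-03  1.51256227e+01] [0.02278847 0.89497538 0.0044799 ] [-2.58564446e-01 -2.72215927e+01 -2.00314736e+01  1.69608736e-02
 -1.31516498e+00 -8.32368387e-04]
```

Stalled at z=.0824 with force rising to 15 N, which is the stop (expected about .0825). Last check of slip and bystanders, then hand in.

```bash
python3 look.py 11 scene wrist top; python3 - <<'E'
import pickle,cv2,numpy as np
from h import *
_,a=pickle.load(open("d0.pkl","rb"));s,b=pickle.load(open("d11.pkl","rb"))
D=lambda c,x0,x1,y0,y1:np.abs(a[c]["frame"][y0:y1,x0:x1].astype(int)-b[c]["frame"][y0:y1,x0:x1]).mean().round(2)
print("jar",D("top",190,245,65,130),"carton",D("top",290,355,105,158),"driver",D("top",400,425,185,290))
print(proj(b["scene"],[.5119,.0811,.063]))
f=b["scene"]["frame"][:,:,::-1];w=b["wrist"]["frame"][:,:,::-1]
cv2.imwrite("pics/s11.png",np.hstack([cv2.resize(f[140:205,335:400],(400,400),interpolation=cv2.INTER_CUBIC),cv2.resize(w[180:300,196:316],(400,400))]))
E
```

```text
20.85 [0.51242849 0.08109021 0.08242599] [ 3.81658009e-04 -1.18043984e-01  9.93008289e-01 -1.02266487e-04] [-0.01   0.247  1.802 -0.     1.091 -1.817] [-3.83525284e+00  4.51741931e-03  1.51256227e+01] 0.11949457920119586
jar 11.57 carton 11.5 driver 11.72
[368.19975219 176.84607655]
```

View pics/s11.png

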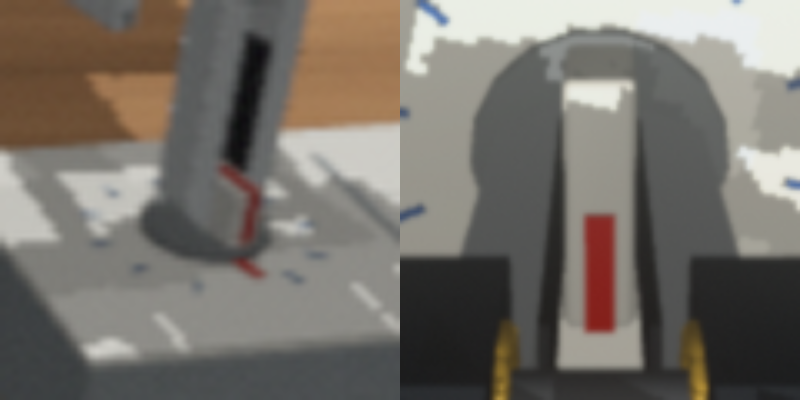

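```bash
python3 - <<'E'
import pickle,cv2
_,a=pickle.load(open("d0.pkl","rb"));_,b=pickle.load(open("d11.pkl","rb"))
for n,(x0,x1,y0,y1) in dict(jar=(190,245,65,130),carton=(290,355,105,158),driver=(400,425,185,290),wood=(300,400,50,95)).items():
    g=[cv2.cvtColor(i["top"]["frame"][y0:y1,x0:x1],cv2.COLOR_RGB2GRAY).astype("float32") for i in(a,b)]
    print(n,[round(float(v.mean()),1) for v in g],cv2.phaseCorrelate(*g)[0])
from rig import hand_in
print(hand_in())
E
```

```text
jar [92.3, 103.8] (-0.024476561249411333, -0.0002619619349033542)
carton [89.7, 101.0] (0.02349042685398217, 0.030443265756215254)
driver [98.1, 110.2] (0.5505232809498413, -0.048329048259127205)
wood [111.4, 125.0] (0.12479763399656463, 0.5265536898746532)
the job is handed in; nothing more can be done
None
```

I fitted the small grey and white knob and handed the job in at about 21 s, with the arm still holding it pressed in. I gripped the knob across its bar, turned the pointer to about 0.237 rad to match the shaft's flat, and slid it down onto the shaft.

**Fit:** The knob went over the shaft with no measurable resistance. The start spring engaged at a TCP height of about 0.088 m, which is where "home" should be.

**Pressed in:** The spring force rose from 3.2 N to about 7 N. Over the last press the TCP barely moved, stalling at 0.0824 m (about 0.0825 m expected at full travel), while the force climbed to 15 N. That is the end stop. The pictures show the pointer in line with the red mark and no slip in the grip.

**Less clean readings:**
- At 15 N the arm gave sideways by about 0.5 mm, with about 4 N of side force and 0.9 N m at the wrist.
- The spring force just before the stop read about 7 N, a little under the stated 8 N.

**Bystanders:** The top view puts the jar and carton within 0.03 px of where they started. The screwdriver read 0.55 px, but a patch of bare wood drifted as much after a brightness change, and the arm stayed clear of the screwdriver.

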